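# Load the block heater and put its cover on

### The arm

A 6-joint arm with a two-finger parallel gripper is mounted at the origin on a cart in front of the work surface, level with it; the furniture and walls round the work are solid. World frame = base frame: x ahead of the robot, y to its left, z up, the work surface at z = 0. Lengths are in mm, angles in rad, forces in N, time in s.
With the tool pointing down it reaches from about 275 to 750 mm from the base axis. Payload 10.2 kg.
Tool frame: the origin (TCP) lies between the finger pads; the fingertips stand 19 mm ahead of it and the grasp point (between the pads) is the TCP; z points along the fingers, y is the line along which they close (so a half turn about z gives the same grasp; the last joint's range is limited). The gripper opens to 85 mm and grips with 20 to 120 N. Pads are 22 mm wide; open, the fingers measure 114 mm over their backs; the gripper's body (76 mm by 85 mm) begins 54 mm behind the grasp point. The pads swing forward as they close: fully open they stand 13 mm farther back than shut.
Start: joints at [1.039, 0.313, 1.498, -0, 1.331, -0.223], TCP at [159.569, 500.169, 250.294] pointing down, gripper open.
Joint ranges: [-2.94, 2.94], [-0.97, 2.17], [0.19, 2.56], [-1.23, 4.37], [0.02, 3.11], [-2.88, 2.88]. Speed limits (rad/s): [2.39, 2.39, 3.01, 3.14, 3.14, 3.14].

### API

Orientations are given as a unit quaternion [w, x, y, z].
In Python, from rig import sense, capture, finish_job gives the robot as it stands. The module is installed in compiled form; this text tells all that it offers.
- The arm moves only by the tool move_arm, never from a script. Its argument "moves" is a list of rows, each an object with "turn": the turn, a rotation vector about the tool's x, y, z in rad, a list of three; "translation": the shift along the tool's x, y, z in mm, a list of three; "hand": the opening, from 0 (shut) to 1 (fully open). In form: [{"turn": [wx, wy, wz], "translation": [x, y, z], "hand": hand}, ...]. A call has 1 to 10 rows; each row shifts and turns the commanded pose from where the row before left it, along the tool's axes as they then stand; what a row does not reach is not made up. A row lasts 1/12 s, in which the tool goes at most 41.7 mm and 7.16 degrees, less where a joint would pass 70% of its speed; a pose out of reach is approached as far as the arm can. A call with a gripper value outside its range is refused whole. The fingers move at their own pace and stop on an object; "grip_force" is the grip in N (left out, the last holds). Time passes only in rows, so rows that do not move let the fingers close. It gives the time, the measured TCP pose, the force, the opening and the grip force at its end, in the units of the state.
- sense(): the state, without advancing time (a new reading comes with each control period).
- capture(name): name is "scene" or "top"; returns a dict with "image" (420x560x3 uint8, blue, green, red), "z_map" (420x560 float32, mm along the optical axis (not along the pixel's ray), 0 where there is no reading), "vertical_fov" (degrees; the focal length in pixels is half the picture's height over the tangent of half this angle, whatever the lens; pixels are square), "cx", "cy" (the principal point, pixels), "k1" (the pictures are not rectified: a ray, as slopes to the right and down, at radius r is drawn at 1 + k1 r^2 times it, then the intrinsics apply), "R" (3x3) and "t" (3): a world point X has camera coordinates R X + t. Camera axes: x right, y down, z forward; pixel columns grow to the right and rows downward; lengths in mm; the calibration is good to about 2 mm. A picture is of the moment at which its call begins.
- finish_job(): hands the job in; it is judged then, once.
The state is a dict: "time_s": time; "joints": joint angles; "dq": joint speeds; "tau": joint torques, N m; "eef_pos": TCP position; "ee_rot": TCP orientation; "force": force on the tool from outside, world axes, zero at the start; "wrist_torque": the same for the moment, N m; "grip_width": opening from 0.0 (shut) to 1.0 (fully open); "grip_force": force on a finger pad.
Only numpy, scipy, OpenCV 4.12 (cv2) and the standard library are available. Lean on these libraries where they do the work, as an engineer would, in place of code of your own. Each camera call takes 0.05 s, during which the arm holds its last target. There are 200 camera calls.

### The job

Load the block heater: stand the three black-capped vials in the three wide bores of the vial block, one in each, and leave the white-capped and the blue-capped vial standing where they are. Then put the grey cover over both blocks, its long sides parallel to the heater's: rest its far edge on the heater's top first, just in front of the stop along the back and with the near side still clearly raised, and pivot the near side down from there until the cover lies flat.

Things in the scene. Friction and masses are not known exactly. Their poses are not given: they have to be found in the camera images.
- heater: white block heater, fixed. Flat top 75 mm up, x -92 to +84, y +-84 mm; sloping panel in front, to x = -130. A well in the top, 106 x 138 mm, holds two blocks flush with it. Grey stop along the back, 12 mm high, near face at x = +77 mm. Origin: on the bench under the well's centre; x to the back, y left, z up. The cover belongs centred over it, rim on the top, 9 mm short of the stop.
- vial_block: aluminium block 50 x 134 x 38 mm, fixed in the heater as its front or back block, with three wide bores: 32 mm across, 24 mm deep, mouths chamfered 3 mm, at x = 0, y = -43, 0, +43 mm. Origin: centre of its underside, 37 mm above the bench; axes parallel to the heater's; top at z = 38, bore floors at z = 14 mm.
- tube_block: aluminium block of the same 50 x 134 x 38 mm, fixed in the heater beside the vial block, with eight narrow bores (17 mm) in two rows for tubes; nothing goes into it. Origin: centre of its underside, axes parallel to the heater's. (Left of the heater, from y = +0.07 m on, stands a tall fixed microscope: keep clear of it.)
- cover: loose cover, 0.4 kg: shallow box open below, 136 mm in x, 164 in y, 42 high (38 inside), 5 mm grey walls, clear window. Black bar handle along y over its centre: 12 mm thick in x, from 60 to 78 mm above the rim, free to grip for y within +-50, 18 mm of air under it. Origin: centre of the lower rim; z up, x away from the robot. Starts flat on the bench, right of the heater.
- vial_1: glass specimen vial with a black screw cap, 52 mm tall, body 24 mm and cap 25 mm across (the cap is its top 14 mm), standing upright on the bench; about 20 g. Origin: centre of its underside, z up the vial. One of the three to load.
- vial_2: glass specimen vial with a black screw cap, 56 mm tall, body 24 mm and cap 25 mm across (the cap is its top 14 mm), standing upright on the bench; about 20 g. Origin: centre of its underside, z up the vial. One of the three to load.
- vial_4: glass specimen vial with a black screw cap, 52 mm tall, body 24 mm and cap 25 mm across (the cap is its top 14 mm), standing upright on the bench; about 20 g. Origin: centre of its underside, z up the vial. One of the three to load.
- vial_3: glass specimen vial with a white screw cap, 60 mm tall, body 24 mm and cap 25 mm across (the cap is its top 14 mm), standing upright on the bench; about 20 g. Origin: centre of its underside, z up the vial. To be left standing.
- vial_5: glass specimen vial with a blue screw cap, 56 mm tall, body 24 mm and cap 25 mm across (the cap is its top 14 mm), standing upright on the bench; about 20 g. Origin: centre of its underside, z up the vial. To be left standing.
Mind the look-alikes: they are no part of the job. What is shaped like the vial_4 but yellow is not meant.

How it is judged:
By the outcome, as a careful person would: the job done as asked, in the order asked, and still so for the second after the job is handed in, with the robot touching nothing.
It also fails if it takes over 96 s, if anything falls off the work surface, if the arm or the gripper's body presses on something with over 40 N, if the wrist force passes 120 N, or if a joint passes its speed limit or range.

## Working session

There is one attempt and no reset: what is moved stays moved. The work goes in short steps, Python scripts to look and compute and a tool call to move; the robot and the scene stay as the last step left them, time stands still between calls to the robot, and variables do not carry over. Pictures are saved under pics/ and viewed, at most 14 in all, crops included, and the job is handed in when it is done.

Besides the shell and the picture viewer there is one more tool, called by a JSON object that holds its "api" and its "payload", one argument or row to a line. move_arm: Moves the arm, as the interface text tells. Its arguments: {"type":"object","properties":{"moves":{"type":"array","items":{"type":"object","properties":{"turn":{"type":"array","items":{"type":"number"}},"translation":{"type":"array","items":{"type":"number"}},"hand":{"type":"number"}}}},"grip_force":{"type":"number"}},"required":["moves"]}

```bash
mkdir -p pics
cat > h.py <<'E'
import numpy as np, cv2
from rig import sense, capture, finish_job
def cam(n):
    c=capture(n); h=c["image"].shape[0]; c["f"]=h/2/np.tan(np.radians(c["vertical_fov"])/2); return c
def rays(c,u,v):
    x=(np.asarray(u,float)-c["cx"])/c["f"]; y=(np.asarray(v,float)-c["cy"])/c["f"]
    a,b=x.copy(),y.copy()
    for _ in range(20):
        s=1+c["k1"]*(a*a+b*b); a,b=x/s,y/s
    return np.stack([a,b,np.ones_like(a)],-1)
def onz(c,u,v,z):
    R=np.array(c["R"]);t=np.array(c["t"]); d=rays(c,u,v)@R; o=-R.T@t
    return o+d*((z-o[2])/d[...,2])[...,None]
def cloud(c):
    v,u=np.mgrid[:420,:560]; R=np.array(c["R"]);t=np.array(c["t"])
    return (rays(c,u,v)*np.asarray(c["z_map"])[...,None]-t)@R
E
python3 - <<'E'
from h import *
s=sense();print(s)
for n in("scene","top"):
    c=cam(n); cv2.imwrite(f"pics/{n}0.png",c["image"]); print(n,c["f"],c["cx"],c["cy"],c["k1"],-np.array(c["R"]).T@c["t"],c["R"])
    np.savez(f"{n}0.npz",**c)
E
```

```text
{'time_s': 0.0, 'joints': array([ 1.03859075e+00,  3.13436112e-01,  1.49844607e+00, -3.94517801e-05,
        1.33099026e+00, -2.23410554e-01]), 'dq': array([ 0.00050692,  0.00085863, -0.00120627,  0.00025954, -0.0006936 ,
       -0.00141253]), 'tau': array([-2.71696417e-04, -4.12265432e+01, -2.59744620e+01, -1.99240853e-04,
        4.16940398e-03, -9.90305352e-06]), 'eef_pos': array([159.45578276, 499.95043142, 249.73878187]), 'ee_rot': array([-2.18239547e-04,  1.53780131e-01,  9.88104884e-01, -6.01833387e-04]), 'force': array([ 0.47442411,  0.03234297, -0.37436125]), 'wrist_torque': array([ 0.01932976, -0.04266973, -0.01946655]), 'grip_force': 0.0, 'grip_width': 1.0007387924349147}
scene 514.5894272404568 283.78641161472393 199.30619737876776 -0.1380931784097466 [  5.45158631 119.33921823 670.9967626 ] [[-0.54303527 -0.83960728 -0.01312681]
 [-0.58192791  0.38755318 -0.71495624]
 [ 0.6053698  -0.3806076  -0.69904596]]
top 387.2630055479328 277.29571655182906 215.1182915737832 -0.08786945415821765 [ 451.09665834 -193.96779072  907.6090923 ] [[ 0.02308089 -0.9996384   0.01379609]
 [-0.99465671 -0.02435045 -0.1003249 ]
 [ 0.10062456 -0.01140679 -0.99485908]]
```

View pics/scene0.png

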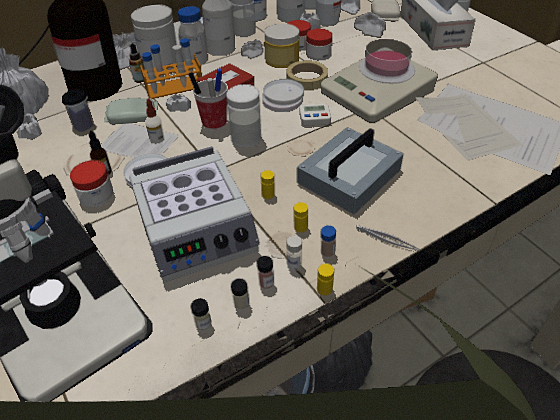

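View pics/top0.png

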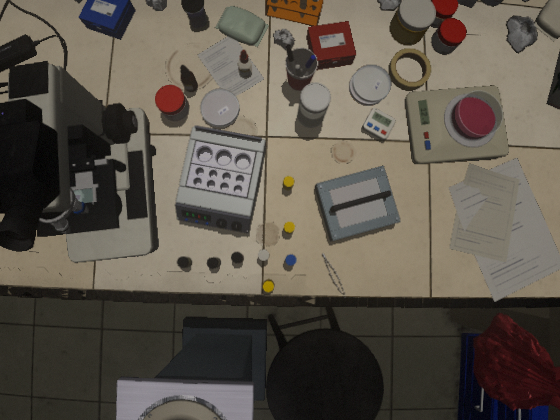

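The scene view shows black caps at (200,308), (239,286), (265,265), white at (294,243) and blue at (328,233). The heater is at (195,210) with the wide bores in the back block, and the cover is at (350,170). In the top view, the black caps are at (184,262), (213,263), (237,258).

Run:
```python
from h import *
C={n:dict(np.load(f"{n}0.npz")) for n in("scene","top")}
P={n:cloud(C[n]) for n in C}
for n,c in C.items():
    p=P[n]; ok=c["z_map"]>0
    m=ok&(p[...,2]>30)&(p[...,2]<75)&(p[...,0]<420)&(p[...,0]>200)&(abs(p[...,1]+50)<230)
    k,l,st,ce=cv2.connectedComponentsWithStats(m.astype(np.uint8))
    for i in range(1,k):
        if 15<st[i,4]<1500:
            q=p[l==i]; zt=np.percentile(q[:,2],95); t=q[q[:,2]>zt-5]
            print(n,ce[i].round(),st[i,4],"ztop",zt.round(1),"mid",((t[:,:2].min(0)+t[:,:2].max(0))/2).round(1),"ext",np.ptp(t[:,:2],axis=0).round(),c["image"][l==i].mean(0).round())
    bench=ok&(abs(p[...,2])<15)&(p[...,0]<500)&(p[...,0]>250)&(abs(p[...,1]+50)<300); print("bench z",np.median(p[bench][:,2]), )
    # heater top
    for nm,z0,z1,yr in(("heater",70,81,(-70,250)),("stop",83,92,(-70,250)),("cover",37,48,(-420,-130)),("handle",68,84,(-420,-130))):
        m=ok&(p[...,2]>z0)&(p[...,2]<z1)&(p[...,1]>yr[0])&(p[...,1]<yr[1])&(p[...,0]>280)&(p[...,0]<650)
        k,l,st,ce=cv2.connectedComponentsWithStats(m.astype(np.uint8)); i=1+np.argmax(st[1:,4]); q=p[l==i]
        r=cv2.minAreaRect(q[:,:2].astype(np.float32)); print(n,nm,st[i],"z",np.median(q[:,2]).round(1),np.round(r[0],1),np.round(r[1],1),round(r[2],2))
    # bores: below top within heater
    m=ok&(p[...,0]>380)&(p[...,0]<560)&(p[...,1]>-60)&(p[...,1]<120)
    pz=onz(c,*np.mgrid[:420,:560][::-1],75.)
    g=cv2.cvtColor(c["image"],cv2.COLOR_BGR2GRAY)
    mm=(ok&(p[...,2]<66)&(pz[...,0]>400)).astype(np.uint8)
    k,l,st,ce=cv2.connectedComponentsWithStats(mm)
    for i in range(1,k):
        if 8<st[i,4]<800:
            x=onz(c,*ce[i],75.)
            if 330<x[0]<600 and -60<x[1]<160: print(n,"bore",ce[i].round(1),st[i,4],x.round(1))
```

```text
scene [325. 274.] 286 ztop 52.4 mid [ 379.1 -187.3] ext [25. 24.] [ 18. 129. 152.]
scene [242. 293.] 115 ztop 52.3 mid [417.2 -63.6] ext [ 5. 17.] [37. 39. 41.]
scene [202. 313.] 132 ztop 52.2 mid [417.3   2.4] ext [ 5. 20.] [34. 38. 39.]
bench z -0.4507754845654891
scene heater [ 138  188   70   61 2263] z 73.9 [592.6 -25.9] [ 88.7 115.3] 89.48
scene stop [ 20 272  51  42 602] z 86.4 [537.5 185.4] [55.6 73.9] 8.33
scene cover [ 297  133   88   67 2646] z 40.9 [ 566.2 -373.2] [137.8 136.7] 16.6
scene handle [213 167  40  53 732] z 74.1 [ 586.8 -139.7] [ 31.7 130.8] 81.58
scene bore [183.8 208.8] 30 [593.9 -56.6  75. ]
scene bore [166.  214.3] 34 [598.6 -26.6  75. ]
top [268. 285.] 110 ztop 54.0 mid [ 382.5 -187.1] ext [24. 22.] [  9. 119. 145.]
bench z -0.24126312847633408
top heater [ 175  162   43   53 1639] z 74.6 [597.3 -30.4] [ 91.  114.4] 82.33Traceback (most recent call last):
  File "<stdin>", line 16, in <module>
    return _wrapfunc(a, 'argmax', axis=axis, out=out, **kwds)
    return bound(*args, **kwds)
ValueError: attempt to get argmax of an empty sequence
```

```bash
cat > m.py <<'E'
from h import *
def axes(q):
    r=cv2.minAreaRect(q[:,:2].astype(np.float32)); return np.round(r[0],1),np.round(r[1],1),round(r[2],2)
if __name__=="__main__":
  C={n:dict(np.load(f"{n}0.npz")) for n in("scene","top")}
  for n,c in C.items():
    p=cloud(c); ok=c["z_map"]>0; X,Y,Z=p[...,0],p[...,1],p[...,2]
    m=ok&(Z>25)&(Z<70)&(X<580)&(X>360)&(Y>-300)&(Y<130)&~((X>465)&(Y>-130))
    k,l,st,ce=cv2.connectedComponentsWithStats(m.astype(np.uint8),connectivity=4)
    for i in range(1,k):
        if 12<st[i,4]<700:
            q=p[l==i]; zt=np.percentile(q[:,2],95); t=q[q[:,2]>zt-4]
            (x,y),r=cv2.minEnclosingCircle(t[:,:2].astype(np.float32))
            print(n,ce[i].round(),st[i,4],"ztop",zt.round(1),"c",round(x,1),round(y,1),"r",round(r,1),c["image"][l==i].mean(0).round())
    def big(m,nm):
        k,l,st,ce=cv2.connectedComponentsWithStats((m&ok).astype(np.uint8)); i=1+np.argmax(st[1:,4]); q=p[l==i]
        print(n,nm,st[i],"z",np.median(q[:,2]).round(1),*axes(q))
    H=(X>450)&(X<720)&(Y>-160)&(Y<80)
    big(H&(Z>70)&(Z<80),"heater"); big(H&(Z>83)&(Z<92),"stop")
    K=(X>440)&(X<720)&(Y<-190)&(Y>-480)
    big(K&(Z>35)&(Z<48),"cover"); big(K&(Z>68)&(Z<84),"handle")
    pz=onz(c,*np.mgrid[:420,:560][::-1],75.)
    hm=ok&(Z<69)&(pz[...,0]>520)&(pz[...,0]<680)&(pz[...,1]<40)&(pz[...,1]>-140)
    k,l,st,ce=cv2.connectedComponentsWithStats(hm.astype(np.uint8))
    for i in range(1,k):
        if 5<st[i,4]<400: print(n,"bore",ce[i].round(1),st[i,4],onz(c,*ce[i],75.).round(1))
    b=ok&(abs(Z)<12)&(X>400)&(X<470)&(Y>-300)&(Y<100); print("bench",np.median(Z[b]).round(2))
E
python3 m.py
python3 - <<'E'
import cv2,numpy as np
t=cv2.imread('pics/top0.png')[115:300,155:410];cv2.imwrite('pics/c0.png',cv2.resize(t,None,fx=3,fy=3,interpolation=2))
E
```

```text
scene [300. 212.] 270 ztop 52.3 c 511.2 -231.2 r 13.2 [ 18. 118. 138.]
scene [252. 230.] 213 ztop 68.4 c 522.0 -137.4 r 7.4 [68. 62. 62.]
scene [328. 237.] 328 ztop 56.4 c 438.9 -235.2 r 13.2 [96. 66. 49.]
scene [294. 248.] 373 ztop 60.4 c 447.0 -175.8 r 13.6 [125. 129. 132.]
scene [265. 268.] 363 ztop 56.2 c 440.8 -116.5 r 12.6 [43. 43. 47.]
scene [325. 275.] 315 ztop 52.2 c 378.8 -187.8 r 12.9 [ 18. 124. 146.]
scene [239. 289.] 331 ztop 53.2 c 427.0 -64.4 r 12.5 [39. 40. 41.]
scene [200. 310.] 379 ztop 52.7 c 427.3 2.9 r 13.6 [41. 43. 44.]
scene heater [ 130  151  122   98 6404] z 74.1 [623.4 -76.7] [167.5 183.3] 80.9
scene stop [138 147  74  24 218] z 85.7 [710.9 -93.8] [135.6   9.7] 80.01
scene cover [ 297  127  105   74 3653] z 41.0 [ 570.4 -388.1] [138.2 167.5] 16.64
scene handle [329 128  46  41 424] z 76.4 [ 570.1 -387.9] [ 13.5 136.6] 16.49
scene bore [205.5 175.7] 145 [ 647.1 -123.1   75. ]
scene bore [182.3 182.5] 156 [653.8 -81.5  75. ]
scene bore [158.  189.5] 156 [661.2 -38.9  75. ]
scene bore [213.4 189.3] 29 [ 608.3 -118.8   75. ]
scene bore [145.5 196.5] 16 [657.  -1
[... 1196 characters left out ...]
3859] z 41.2 [ 572.2 -387.2] [136.9 164. ] 16.82
top handle [332 191  59  21 341] z 77.2 [ 571.9 -387. ] [ 12.4 132.5] 17.03
top bore [204.2 154.2] 146 [666.1 -39.5  75. ]
top bore [223.3 157.5] 157 [659.6 -81.9  75. ]
top bore [242.5 161.2] 159 [ 652.4 -124.4   75. ]
top bore [199.3 171.4] 45 [627.2 -30.5  75. ]
top bore [212.8 173.9] 44 [622.5 -60.4  75. ]
top bore [226.4 176.5] 48 [617.3 -90.3  75. ]
top bore [239.7 179. ] 45 [ 612.4 -119.7   75. ]
top bore [197.1 181.5] 44 [604.7 -26.7  75. ]
top bore [210.5 184.1] 46 [599.7 -56.3  75. ]
top bore [224.1 186.7] 48 [594.7 -86.3  75. ]
top bore [237.7 189.4] 47 [ 589.4 -116.1   75. ]
top bore [213.5 191.5] 10 [583.5 -63.6  75. ]
bench -0.83
```

View pics/c0.png

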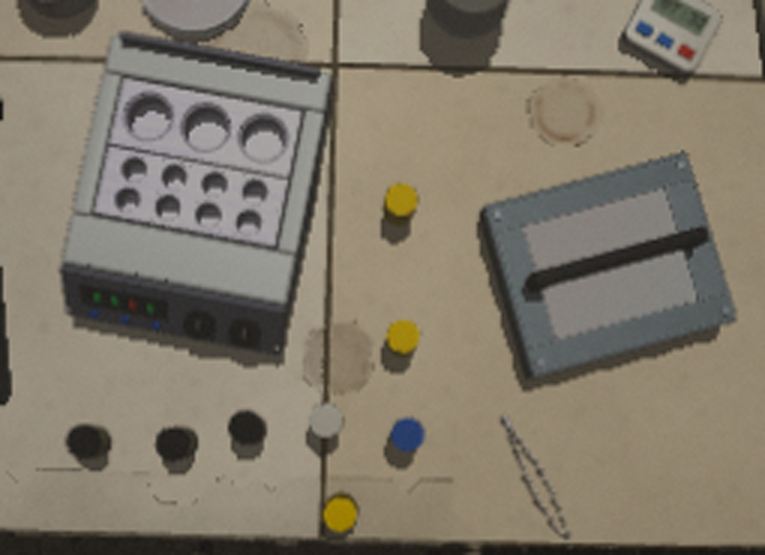

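The crop shows the heater turned about -9.4° and the cover about +17°, with all vials separate. By the top view, the vial bores are at about (666,-39.5), (660,-82) and (652,-124). Their spacing is 43 mm, as given, so I'll start moving.

{"api": "move_arm", "payload": {
  "moves": [
    {"turn": [0, 0, 0], "translation": [-20, -29, 3], "hand": 0.6},
    {"turn": [0, 0, 0], "translation": [-20, -29, 3], "hand": 0.6},
    {"turn": [0, 0, 0], "translation": [-20, -29, 3], "hand": 0.6},
    {"turn": [0, 0, 0], "translation": [-20, -29, 3], "hand": 0.6},
    {"turn": [0, 0, 0], "translation": [-20, -29, 3], "hand": 0.6},
    {"turn": [0, 0, 0], "translation": [-20, -29, 3], "hand": 0.6},
    {"turn": [0, 0, 0], "translation": [-20, -29, 3], "hand": 0.6},
    {"turn": [0, 0, 0], "translation": [-20, -29, 3], "hand": 0.6},
    {"turn": [0, 0, 0], "translation": [-20, -29, 3], "hand": 0.6},
    {"turn": [0, 0, 0], "translation": [-20, -29, 3], "hand": 0.6}
  ],
  "grip_force": 30
}}

```text
time_s: 0.93
eef_pos: [261.8, 161.6, 220.1]
ee_rot: [0.0, 0.153, 0.988, 0.0]
force: [1.4, 0.7, -0.0]
grip_width: 0.596
grip_force: 0.0
```

{"api": "move_arm", "payload": {
  "moves": [
    {"turn": [0, 0, 0], "translation": [-20, -29, 3], "hand": 0.6},
    {"turn": [0, 0, 0], "translation": [-20, -29, 3], "hand": 0.6},
    {"turn": [0, 0, 0], "translation": [-20, -29, 3], "hand": 0.6},
    {"turn": [0, 0, 0], "translation": [-20, -29, 3], "hand": 0.6},
    {"turn": [0, 0, 0.119], "translation": [0, 0, 0], "hand": 0.6},
    {"turn": [0, 0, 0.119], "translation": [0, 0, 0], "hand": 0.6},
    {"turn": [0, 0, 0.119], "translation": [0, 0, 0], "hand": 0.6},
    {"turn": [0, 0, 0.119], "translation": [0, 0, 0], "hand": 0.6},
    {"turn": [0, 0, 0.119], "translation": [0, 0, 0], "hand": 0.6},
    {"turn": [0, 0, 0.119], "translation": [0, 0, 0], "hand": 0.6}
  ]
}}

```text
time_s: 1.77
eef_pos: [302.8, 28.3, 208.2]
ee_rot: [-0.0, 0.492, 0.871, -0.0]
force: [0.1, -0.9, -0.3]
grip_width: 0.599
grip_force: 0.0
```

{"api": "move_arm", "payload": {
  "moves": [
    {"turn": [0, 0, 0.119], "translation": [0, 0, 0], "hand": 0.6},
    {"turn": [0, 0, 0.119], "translation": [0, 0, 0], "hand": 0.6},
    {"turn": [0, 0, 0.119], "translation": [0, 0, 0], "hand": 0.6},
    {"turn": [0, 0, 0.119], "translation": [0, 0, 0], "hand": 0.6},
    {"turn": [0, 0, 0.119], "translation": [0, 0, 0], "hand": 0.6},
    {"turn": [0, 0, 0.119], "translation": [0, 0, 0], "hand": 0.6},
    {"turn": [0, 0, 0], "translation": [0, 0, 0], "hand": 0.6}
  ]
}}

```text
time_s: 2.35
eef_pos: [302.8, 28.3, 208.2]
ee_rot: [-0.0, 0.765, 0.644, -0.0]
force: [-0.6, -0.1, -0.4]
grip_width: 0.603
grip_force: 0.0
```

```bash
cat > d.py <<'E'
# chained tool-frame translations through world waypoints, given on argv as x,y,z ...
import sys; from h import *; from scipy.spatial.transform import Rotation as Ro
s=sense(); p=np.array(s["eef_pos"]); q=s["ee_rot"]; R=Ro.from_quat([q[1],q[2],q[3],q[0]]).as_matrix()
print(p.round(1),"toolx",R[:,0].round(3),"tooly",R[:,1].round(3),"w",round(float(s["grip_width"]),3))
for a in sys.argv[1:]:
    w=np.array([float(v) for v in a.split(",")]); d=R.T@(w-p); print(a,d.round(1),"len",np.linalg.norm(d).round(1)); p=w
E
python3 d.py 429.5,3.5,150 429.5,3.5,46 429.5,3.5,170 666.5,-39.5,170 666.5,-39.5,98 666.5,-39.5,170 429.5,-62.5,150 429.5,-62.5,46 429.5,-62.5,170 660,-82,170 660,-82,98 660,-82,170 441.6,-116.5,150 441.6,-116.5,46 441.6,-116.5,170 653,-124.5,170
```

```text
[302.8  28.3 208.2] toolx [0.169 0.986 0.   ] tooly [ 0.986 -0.169 -0.   ] w 0.603
429.5,3.5,150 [ -3.  129.1  58.1] len 141.6
429.5,3.5,46 [ -0.   0. 104.] len 104.0
429.5,3.5,170 [ 0.00e+00 -1.00e-01 -1.24e+02] len 124.0
666.5,-39.5,170 [-2.200e+00  2.409e+02 -1.000e-01] len 240.9
666.5,-39.5,98 [-0.  0. 72.] len 72.0
666.5,-39.5,170 [  0.  -0. -72.] len 72.0
429.5,-62.5,150 [ -62.8 -229.7   20.1] len 239.0
429.5,-62.5,46 [ -0.   0. 104.] len 104.0
429.5,-62.5,170 [ 0.00e+00 -1.00e-01 -1.24e+02] len 124.0
660,-82,170 [ 1.980e+01  2.305e+02 -1.000e-01] len 231.3
660,-82,98 [-0.  0. 72.] len 72.0
660,-82,170 [  0.  -0. -72.] len 72.0
441.6,-116.5,150 [ -71.  -209.4   20.1] len 222.0
441.6,-116.5,46 [ -0.   0. 104.] len 104.0
441.6,-116.5,170 [ 0.00e+00 -1.00e-01 -1.24e+02] len 124.0
653,-124.5,170 [ 2.790e+01  2.097e+02 -1.000e-01] len 211.6
```

{"api": "move_arm", "payload": {
  "moves": [
    {"turn": [0, 0, 0], "translation": [-1, 32, 14.5], "hand": 0.6},
    {"turn": [0, 0, 0], "translation": [-1, 32, 14.5], "hand": 0.6},
    {"turn": [0, 0, 0], "translation": [-1, 32, 14.5], "hand": 0.6},
    {"turn": [0, 0, 0], "translation": [0, 33, 14.5], "hand": 0.6},
    {"turn": [0, 0, 0], "translation": [0, 0, 26], "hand": 0.6},
    {"turn": [0, 0, 0], "translation": [0, 0, 26], "hand": 0.6},
    {"turn": [0, 0, 0], "translation": [0, 0, 26], "hand": 0.6},
    {"turn": [0, 0, 0], "translation": [0, 0, 26], "hand": 0.6},
    {"turn": [0, 0, 0], "translation": [0, 0, 0], "hand": 0.6},
    {"turn": [0, 0, 0], "translation": [0, 0, 0], "hand": 0}
  ]
}}

```text
time_s: 3.18
eef_pos: [429.2, 4.1, 46.0]
ee_rot: [-0.001, 0.763, 0.647, -0.001]
force: [-0.4, 0.3, 1.2]
grip_width: 0.47
grip_force: 0.0
```

{"api": "move_arm", "payload": {
  "moves": [
    {"turn": [0, 0, 0], "translation": [0, 0, 0], "hand": 0},
    {"turn": [0, 0, 0], "translation": [0, 0, 0], "hand": 0},
    {"turn": [0, 0, 0], "translation": [0, 0, 0], "hand": 0},
    {"turn": [0, 0, 0], "translation": [0, 0, 0], "hand": 0},
    {"turn": [0, 0, 0], "translation": [0, 0, -15], "hand": 0},
    {"turn": [0, 0, 0], "translation": [0, 0, -27], "hand": 0},
    {"turn": [0, 0, 0], "translation": [0, 0, -27], "hand": 0},
    {"turn": [0, 0, 0], "translation": [0, 0, -27], "hand": 0},
    {"turn": [0, 0, 0], "translation": [0, 0, -28], "hand": 0},
    {"turn": [0, 0, 0], "translation": [0, 0, 0], "hand": 0}
  ]
}}

```text
time_s: 4.02
eef_pos: [431.7, 3.5, 175.5]
ee_rot: [0.004, 0.763, 0.646, 0.003]
force: [0.8, -0.9, 0.3]
grip_width: 0.283
grip_force: 29.6
```

```bash
python3 - <<'E'
from h import *
for n in("scene","top"):
    c=cam(n); p=cloud(c); ok=c["z_map"]>0
    cv2.imwrite(f"pics/{n}1.png",c["image"])
    X,Y,Z=np.moveaxis(p,-1,0)
    m=ok&(Z>110)&(Z<185)&(abs(X-430)<60)&(abs(Y-3)<60)
    print(n,m.sum()); 
    for z in range(115,185,6):
        q=p[m&(abs(Z-z)<3)]
        if len(q)>4: print(z,len(q),q[:,:2].min(0).round(1),q[:,:2].max(0).round(1))
E
python3 d.py 666.5,-39.5,170
```

```text
scene 256
127 14 [418.6  -7.7] [432.8  14.2]
133 49 [416.7  -8.2] [430.2  14.3]
139 62 [415.9 -10.4] [432.4  14.1]
145 48 [416.1  -9.8] [431.2  13.7]
151 7 [417.4  -2.6] [427.9  14.2]
157 8 [410.7  -3.5] [414.5  16. ]
163 25 [406.2  -4.1] [415.9  16.9]
169 36 [404.8  -0. ] [413.7  14.9]
175 7 [404.2   1.7] [407.8  14. ]
top 54
139 6 [420.8  -9.2] [440.6  -4.5]
145 8 [421.1  -9.9] [440.7  -4.7]
151 7 [423.2 -10. ] [438.8  -7.2]
157 8 [423.5  -9.7] [440.8  -6.2]
163 9 [425.5 -10. ] [448.6  -7.8]
169 6 [429.5 -10. ] [448.5  -9.3]
[429.9   4.  171.3] toolx [ 0.165  0.986 -0.   ] tooly [ 0.986 -0.165  0.003] w 0.28
666.5,-39.5,170 [ -3.9 240.5   1.9] len 240.5
```

View pics/scene1.png

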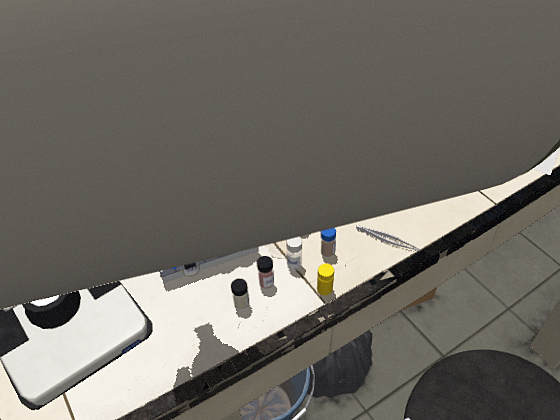

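The arm hides the heater. The view still shows the first vial's place empty, with the other vials standing. The vial is held at 24 mm. Next is the left bore.

{"api": "move_arm", "payload": {
  "moves": [
    {"turn": [0, 0, 0], "translation": [-1, 34, 0], "hand": 0},
    {"turn": [0, 0, 0], "translation": [-1, 34, 0], "hand": 0},
    {"turn": [0, 0, 0], "translation": [-1, 34, 0], "hand": 0},
    {"turn": [0, 0, 0], "translation": [-1, 34, 0], "hand": 0},
    {"turn": [0, 0, 0], "translation": [0, 34, 0], "hand": 0},
    {"turn": [0, 0, 0], "translation": [0, 34, 0], "hand": 0},
    {"turn": [0, 0, 0], "translation": [0, 36.5, 0], "hand": 0},
    {"turn": [0, 0, 0], "translation": [0, 0, 0], "hand": 0},
    {"turn": [0, 0, 0], "translation": [0, 0, 20], "hand": 0},
    {"turn": [0, 0, 0], "translation": [0, 0, 0], "hand": 0}
  ]
}}

```text
time_s: 4.95
eef_pos: [664.6, -39.4, 145.0]
ee_rot: [-0.003, 0.763, 0.646, -0.002]
force: [-1.1, 0.2, -1.4]
grip_width: 0.285
grip_force: 29.7
```

```bash
python3 - <<'E'
from h import *
c=cam("scene"); cv2.imwrite("pics/s2.png",c["image"]); t=c["image"][100:300,80:330]
c2=cam("top"); t2=c2["image"][100:260,150:300]
a=cv2.resize(t,(500,400),interpolation=2); b=cv2.resize(t2,(300,320),interpolation=2); b=cv2.copyMakeBorder(b,0,80,0,0,0)
cv2.imwrite("pics/p2.png",np.hstack([a,b]))
E
python3 d.py 666.5,-39.5,98
```

```text
[665.3 -39.5 149. ] toolx [0.165 0.986 0.   ] tooly [ 0.986 -0.165 -0.003] w 0.282
666.5,-39.5,98 [ 0.2  1.3 51. ] len 51.0
```

View pics/p2.png

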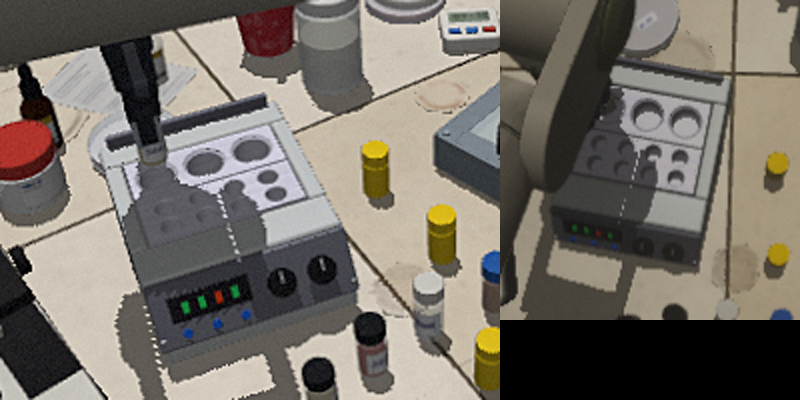

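The vial hangs just over the left bore, at (152,165) in the crop. I'll lower it.

{"api": "move_arm", "payload": {
  "moves": [
    {"turn": [0, 0, 0], "translation": [0, 1, 15], "hand": 0},
    {"turn": [0, 0, 0], "translation": [0, 0, 12], "hand": 0},
    {"turn": [0, 0, 0], "translation": [0, 0, 12], "hand": 0},
    {"turn": [0, 0, 0], "translation": [0, 0, 6], "hand": 0},
    {"turn": [0, 0, 0], "translation": [0, 0, 3], "hand": 0},
    {"turn": [0, 0, 0], "translation": [0, 0, 1], "hand": 0},
    {"turn": [0, 0, 0], "translation": [0, 0, 0], "hand": 0}
  ]
}}

```text
time_s: 5.63
eef_pos: [667.3, -39.9, 101.5]
ee_rot: [0.0, 0.763, 0.646, 0.0]
force: [-0.0, -1.1, 0.2]
grip_width: 0.283
grip_force: 29.7
```

```bash
python3 -c "
from h import *
s=sense();print(s['eef_pos'],s['force'],s['wrist_torque'],s['dq'].round(3))"
```

```text
[667.29704146 -39.86526565 101.53443773] [-0.04286115 -1.07914316  0.17177745] [-0.00513624  0.03165799 -0.0077266 ] [-0.    -0.006 -0.008 -0.001  0.004  0.001]
```

{"api": "move_arm", "payload": {
  "moves": [
    {"turn": [0, 0, 0], "translation": [0, 0, 2], "hand": 0},
    {"turn": [0, 0, 0], "translation": [0, 0, 1.5], "hand": 0},
    {"turn": [0, 0, 0], "translation": [0, 0, 0], "hand": 0},
    {"turn": [0, 0, 0], "translation": [0, 0, 0], "hand": 0}
  ]
}}

```text
time_s: 5.97
eef_pos: [667.5, -39.9, 98.8]
ee_rot: [0.001, 0.763, 0.646, 0.0]
force: [-1.0, 0.2, 4.6]
grip_width: 0.28
grip_force: 30.3
```

{"api": "move_arm", "payload": {
  "moves": [
    {"turn": [0, 0, 0], "translation": [0, 0, 0], "hand": 0.55},
    {"turn": [0, 0, 0], "translation": [0, 0, 0], "hand": 0.55},
    {"turn": [0, 0, 0], "translation": [0, 0, 0], "hand": 0.55},
    {"turn": [0, 0, 0], "translation": [0, 0, -10], "hand": 0.55},
    {"turn": [0, 0, 0], "translation": [0, 0, -25], "hand": 0.55},
    {"turn": [0, 0, 0], "translation": [0, 0, -37], "hand": 0.55},
    {"turn": [0, 0, 0], "translation": [-9, -33, 3], "hand": 0.55},
    {"turn": [0, 0, 0], "translation": [-9, -33, 3], "hand": 0.55},
    {"turn": [0, 0, 0], "translation": [-9, -33, 3], "hand": 0.55},
    {"turn": [0, 0, 0], "translation": [-9, -33, 3], "hand": 0.55}
  ]
}}

```text
time_s: 6.8
eef_pos: [529.5, -53.5, 158.3]
ee_rot: [0.0, 0.763, 0.646, 0.0]
force: [0.8, -0.3, -0.2]
grip_width: 0.548
grip_force: 0.0
```

{"api": "move_arm", "payload": {
  "moves": [
    {"turn": [0, 0, 0], "translation": [-9, -33, 3], "hand": 0.6},
    {"turn": [0, 0, 0], "translation": [-9, -33, 3], "hand": 0.6},
    {"turn": [0, 0, 0], "translation": [-8, -33, 3], "hand": 0.6},
    {"turn": [0, 0, 0], "translation": [0, 0, 0], "hand": 0.6},
    {"turn": [0, 0, 0], "translation": [0, 0, 0], "hand": 0.6}
  ]
}}

```text
time_s: 7.22
eef_pos: [428.5, -63.0, 149.6]
ee_rot: [0.0, 0.764, 0.646, 0.0]
force: [1.4, 0.0, 0.6]
grip_width: 0.603
grip_force: 0.0
```

```bash
python3 - <<'E'
from h import *
c=cam("scene"); c2=cam("top"); cv2.imwrite("pics/s3.png",c["image"])
t=c["image"][100:300,80:330];t2=c2["image"][100:260,150:300]
a=cv2.resize(t,(500,400),interpolation=2); b=cv2.resize(t2,(300,320),interpolation=2); b=cv2.copyMakeBorder(b,0,80,0,0,0)
cv2.imwrite("pics/p3.png",np.hstack([a,b]))
for n,k in(("scene",c),("top",c2)):
    p=cloud(k); X,Y,Z=np.moveaxis(p,-1,0); q=p[(k["z_map"]>0)&(Z>95)&(Z<110)&(abs(X-667)<30)&(abs(Y+39)<30)]
    if len(q): print(n,len(q),q.min(0),q.max(0))
E
python3 d.py 429.5,-62.5,150 429.5,-62.5,46
```

```text
scene 145 [652.10177093 -53.46888189  95.17827263] [677.15002618 -29.87636934 104.73694759]
top 116 [654.9736307  -52.41988796  95.6638856 ] [680.12538752 -28.61685944 106.51198325]
[430.2 -63.2 149.7] toolx [ 0.165  0.986 -0.   ] tooly [ 0.986 -0.165  0.002] w 0.601
429.5,-62.5,150 [ 0.6 -0.8 -0.3] len 1.0
429.5,-62.5,46 [ 1.00e-01 -2.00e-01  1.04e+02] len 104.0
```

View pics/p3.png

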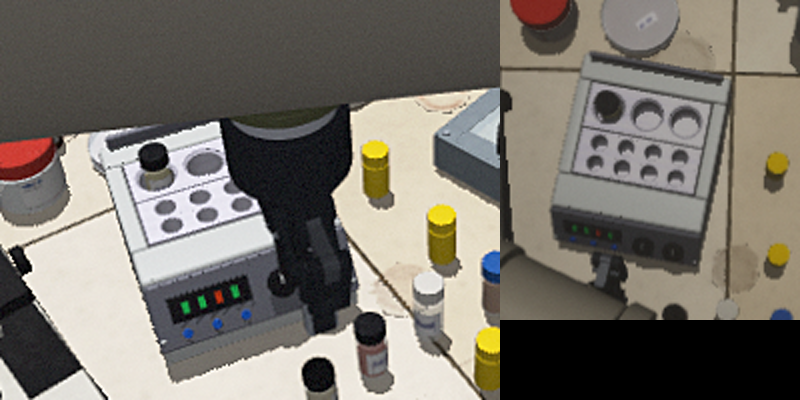

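The first vial stands in the left bore with its top at about 104 mm. Next is the middle vial.

{"api": "move_arm", "payload": {
  "moves": [
    {"turn": [0, 0, 0], "translation": [0, 0, 26], "hand": 0.6},
    {"turn": [0, 0, 0], "translation": [0, 0, 26], "hand": 0.6},
    {"turn": [0, 0, 0], "translation": [0, 0, 26], "hand": 0.6},
    {"turn": [0, 0, 0], "translation": [0, 0, 26], "hand": 0.6},
    {"turn": [0, 0, 0], "translation": [0, 0, 0], "hand": 0.6},
    {"turn": [0, 0, 0], "translation": [0, 0, 0], "hand": 0},
    {"turn": [0, 0, 0], "translation": [0, 0, 0], "hand": 0},
    {"turn": [0, 0, 0], "translation": [0, 0, 0], "hand": 0},
    {"turn": [0, 0, 0], "translation": [0, 0, 0], "hand": 0},
    {"turn": [0, 0, 0], "translation": [0, 0, 0], "hand": 0}
  ]
}}

```text
time_s: 8.15
eef_pos: [430.2, -63.2, 46.1]
ee_rot: [0.002, 0.763, 0.646, 0.001]
force: [0.1, 0.3, 8.1]
grip_width: 0.278
grip_force: 29.9
```

{"api": "move_arm", "payload": {
  "moves": [
    {"turn": [0, 0, 0], "translation": [0, 0, -15], "hand": 0},
    {"turn": [0, 0, 0], "translation": [0, 0, -27], "hand": 0},
    {"turn": [0, 0, 0], "translation": [0, 0, -27], "hand": 0},
    {"turn": [0, 0, 0], "translation": [0, 0, -27], "hand": 0},
    {"turn": [0, 0, 0], "translation": [0, 0, -28], "hand": 0},
    {"turn": [0, 0, 0], "translation": [0, 0, 0], "hand": 0},
    {"turn": [0, 0, 0], "translation": [0, 0, 0], "hand": 0}
  ]
}}

```text
time_s: 8.73
eef_pos: [429.6, -63.0, 170.1]
ee_rot: [0.002, 0.763, 0.646, 0.001]
force: [-0.1, -0.3, -1.2]
grip_width: 0.277
grip_force: 29.6
```

```bash
python3 d.py 660.5,-82.3,170 660.5,-82.3,98
```

```text
[429.6 -63.  170.1] toolx [ 0.165  0.986 -0.001] tooly [ 0.986 -0.165  0.003] w 0.277
660.5,-82.3,170 [ 19.1 230.9   0.9] len 231.7
660.5,-82.3,98 [ 0.1 -0.2 72. ] len 72.0
```

{"api": "move_arm", "payload": {
  "moves": [
    {"turn": [0, 0, 0], "translation": [2.7, 33, 0], "hand": 0},
    {"turn": [0, 0, 0], "translation": [2.7, 33, 0], "hand": 0},
    {"turn": [0, 0, 0], "translation": [2.7, 33, 0], "hand": 0},
    {"turn": [0, 0, 0], "translation": [2.7, 33, 0], "hand": 0},
    {"turn": [0, 0, 0], "translation": [2.7, 33, 0], "hand": 0},
    {"turn": [0, 0, 0], "translation": [2.7, 33, 0], "hand": 0},
    {"turn": [0, 0, 0], "translation": [2.7, 33, 0], "hand": 0},
    {"turn": [0, 0, 0], "translation": [0, 0, 0], "hand": 0},
    {"turn": [0, 0, 0], "translation": [0, 0, 20], "hand": 0},
    {"turn": [0, 0, 0], "translation": [0, 0, 15], "hand": 0}
  ]
}}

```text
time_s: 9.57
eef_pos: [659.6, -82.2, 131.3]
ee_rot: [-0.001, 0.763, 0.646, -0.001]
force: [0.2, -0.1, 0.1]
grip_width: 0.277
grip_force: 29.7
```

{"api": "move_arm", "payload": {
  "moves": [
    {"turn": [0, 0, 0], "translation": [0, 0, 0], "hand": 0},
    {"turn": [0, 0, 0], "translation": [0, 0, 0], "hand": 0},
    {"turn": [0, 0, 0], "translation": [0, 0, 10], "hand": 0},
    {"turn": [0, 0, 0], "translation": [0, 0, 10], "hand": 0},
    {"turn": [0, 0, 0], "translation": [0, 0, 8], "hand": 0},
    {"turn": [0, 0, 0], "translation": [0, 0, 4], "hand": 0},
    {"turn": [0, 0, 0], "translation": [0, 0, 2], "hand": 0},
    {"turn": [0, 0, 0], "translation": [0, 0, 0], "hand": 0},
    {"turn": [0, 0, 0], "translation": [0, 0, 0], "hand": 0},
    {"turn": [0, 0, 0], "translation": [0, 0, 0], "hand": 0}
  ]
}}

```text
time_s: 10.4
eef_pos: [660.3, -82.4, 100.3]
ee_rot: [0.0, 0.763, 0.646, 0.0]
force: [-0.5, -0.0, -1.3]
grip_width: 0.277
grip_force: 29.7
```

Then release, go up, and move on to the third vial at (441.6, -116.5).

{"api": "move_arm", "payload": {
  "moves": [
    {"turn": [0, 0, 0], "translation": [0, 0, 2], "hand": 0},
    {"turn": [0, 0, 0], "translation": [0, 0, 0.5], "hand": 0},
    {"turn": [0, 0, 0], "translation": [0, 0, 0], "hand": 0}
  ]
}}

```text
time_s: 10.65
eef_pos: [660.1, -82.4, 97.3]
ee_rot: [0.0, 0.763, 0.646, 0.0]
force: [-0.0, -0.5, 0.5]
grip_width: 0.279
grip_force: 29.7
```

{"api": "move_arm", "payload": {
  "moves": [
    {"turn": [0, 0, 0], "translation": [0, 0, 0], "hand": 0.55},
    {"turn": [0, 0, 0], "translation": [0, 0, 0], "hand": 0.55},
    {"turn": [0, 0, 0], "translation": [0, 0, 0], "hand": 0.55},
    {"turn": [0, 0, 0], "translation": [0, 0, -10], "hand": 0.55},
    {"turn": [0, 0, 0], "translation": [0, 0, -25], "hand": 0.55},
    {"turn": [0, 0, 0], "translation": [0, 0, -37], "hand": 0.55},
    {"turn": [0, 0, 0], "translation": [-10, -30, 3], "hand": 0.55},
    {"turn": [0, 0, 0], "translation": [-10, -30, 3], "hand": 0.55},
    {"turn": [0, 0, 0], "translation": [-10, -30, 3], "hand": 0.55},
    {"turn": [0, 0, 0], "translation": [-10, -30, 3], "hand": 0.55}
  ]
}}

```text
time_s: 11.48
eef_pos: [533.7, -102.0, 158.0]
ee_rot: [0.001, 0.763, 0.646, 0.0]
force: [0.6, -0.7, 0.3]
grip_width: 0.553
grip_force: 0.0
```

{"api": "move_arm", "payload": {
  "moves": [
    {"turn": [0, 0, 0], "translation": [-10, -30, 3], "hand": 0.55},
    {"turn": [0, 0, 0], "translation": [-10, -30, 3], "hand": 0.55},
    {"turn": [0, 0, 0], "translation": [-10, -30, 3], "hand": 0.55},
    {"turn": [0, 0, 0], "translation": [0, 0, 0], "hand": 0.55},
    {"turn": [0, 0, 0], "translation": [0, 0, 0], "hand": 0.55}
  ]
}}

```text
time_s: 11.9
eef_pos: [441.0, -117.0, 149.3]
ee_rot: [0.001, 0.764, 0.646, 0.0]
force: [-0.1, -0.3, 0.4]
grip_width: 0.551
grip_force: 0.0
```

```bash
python3 - <<'E'
from h import *
for n in("scene","top"):
    k=cam(n); cv2.imwrite(f"pics/{n}4.png",k["image"])
    p=cloud(k); X,Y,Z=np.moveaxis(p,-1,0); 
    for x,y in((667,-40),(660,-82)):
        q=p[(k["z_map"]>0)&(Z>95)&(Z<115)&(np.hypot(X-x,Y-y)<22)]
        if len(q): print(n,len(q),q.min(0).round(1),q.max(0).round(1))
E
python3 d.py 441.6,-116.5,150 441.6,-116.5,46
```

```text
scene 148 [651.6 -53.7  95.4] [677.1 -30.  105.6]
scene 154 [643.7 -96.2  95.1] [671.1 -70.3 105.5]
top 117 [654.9 -52.3  97.3] [679.8 -27.9 106.8]
top 114 [646.5 -93.4  95.1] [671.2 -69.5 106.4]
[ 442.4 -117.   149.2] toolx [ 0.165  0.986 -0.001] tooly [ 0.986 -0.165  0.002] w 0.549
441.6,-116.5,150 [ 0.4 -0.9 -0.8] len 1.3
441.6,-116.5,46 [ 1.00e-01 -2.00e-01  1.04e+02] len 104.0
```

{"api": "move_arm", "payload": {
  "moves": [
    {"turn": [0, 0, 0], "translation": [0.5, -0.5, 26], "hand": 0.55},
    {"turn": [0, 0, 0], "translation": [0, 0, 26], "hand": 0.55},
    {"turn": [0, 0, 0], "translation": [0, 0, 26], "hand": 0.55},
    {"turn": [0, 0, 0], "translation": [0, 0, 25], "hand": 0.55},
    {"turn": [0, 0, 0], "translation": [0, 0, 0], "hand": 0.55},
    {"turn": [0, 0, 0], "translation": [0, 0, 0], "hand": 0},
    {"turn": [0, 0, 0], "translation": [0, 0, 0], "hand": 0},
    {"turn": [0, 0, 0], "translation": [0, 0, 0], "hand": 0},
    {"turn": [0, 0, 0], "translation": [0, 0, 0], "hand": 0},
    {"turn": [0, 0, 0], "translation": [0, 0, 0], "hand": 0}
  ]
}}

```text
time_s: 12.83
eef_pos: [441.8, -116.5, 46.5]
ee_rot: [0.001, 0.763, 0.646, 0.0]
force: [-0.1, -0.4, 6.3]
grip_width: 0.284
grip_force: 29.7
```

{"api": "move_arm", "payload": {
  "moves": [
    {"turn": [0, 0, 0], "translation": [0, 0, -15], "hand": 0},
    {"turn": [0, 0, 0], "translation": [0, 0, -27], "hand": 0},
    {"turn": [0, 0, 0], "translation": [0, 0, -27], "hand": 0},
    {"turn": [0, 0, 0], "translation": [0, 0, -27], "hand": 0},
    {"turn": [0, 0, 0], "translation": [0, 0, -28], "hand": 0},
    {"turn": [0, 0, 0], "translation": [0, 0, 0], "hand": 0},
    {"turn": [0, 0, 0], "translation": [0, 0, 0], "hand": 0}
  ]
}}

```text
time_s: 13.42
eef_pos: [441.4, -116.3, 170.6]
ee_rot: [0.002, 0.763, 0.646, 0.001]
force: [-0.4, -0.2, -0.2]
grip_width: 0.28
grip_force: 29.5
```

```bash
python3 d.py 653.3,-124.7,170 653.3,-124.7,98
```

```text
[ 441.4 -116.3  170.6] toolx [ 0.165  0.986 -0.001] tooly [ 0.986 -0.165  0.003] w 0.28
653.3,-124.7,170 [ 26.7 210.4   1.2] len 212.1
653.3,-124.7,98 [ 0.1 -0.2 72. ] len 72.0
```

{"api": "move_arm", "payload": {
  "moves": [
    {"turn": [0, 0, 0], "translation": [4, 30, 0], "hand": 0},
    {"turn": [0, 0, 0], "translation": [4, 30, 0], "hand": 0},
    {"turn": [0, 0, 0], "translation": [4, 30, 0], "hand": 0},
    {"turn": [0, 0, 0], "translation": [4, 30, 0], "hand": 0},
    {"turn": [0, 0, 0], "translation": [4, 30, 0], "hand": 0},
    {"turn": [0, 0, 0], "translation": [4, 30, 0], "hand": 0},
    {"turn": [0, 0, 0], "translation": [2.7, 30.4, 0], "hand": 0},
    {"turn": [0, 0, 0], "translation": [0, 0, 0], "hand": 0},
    {"turn": [0, 0, 0], "translation": [0, 0, 20], "hand": 0},
    {"turn": [0, 0, 0], "translation": [0, 0, 15], "hand": 0}
  ]
}}

```text
time_s: 14.25
eef_pos: [652.4, -124.3, 131.8]
ee_rot: [-0.001, 0.763, 0.646, -0.001]
force: [-0.2, 0.5, -1.1]
grip_width: 0.284
grip_force: 29.7
```

{"api": "move_arm", "payload": {
  "moves": [
    {"turn": [0, 0, 0], "translation": [0, 0, 0], "hand": 0},
    {"turn": [0, 0, 0], "translation": [0, 0, 0], "hand": 0},
    {"turn": [0, 0, 0], "translation": [0, 0, 10], "hand": 0},
    {"turn": [0, 0, 0], "translation": [0, 0, 10], "hand": 0},
    {"turn": [0, 0, 0], "translation": [0, 0, 8], "hand": 0},
    {"turn": [0, 0, 0], "translation": [0, 0, 4], "hand": 0},
    {"turn": [0, 0, 0], "translation": [0, 0, 2], "hand": 0},
    {"turn": [0, 0, 0], "translation": [0, 0, 2], "hand": 0},
    {"turn": [0, 0, 0], "translation": [0, 0, 0.5], "hand": 0},
    {"turn": [0, 0, 0], "translation": [0, 0, 0], "hand": 0}
  ]
}}

```text
time_s: 15.08
eef_pos: [653.0, -124.6, 98.0]
ee_rot: [0.0, 0.763, 0.646, 0.0]
force: [0.4, -0.9, 0.1]
grip_width: 0.28
grip_force: 29.7
```

{"api": "move_arm", "payload": {
  "moves": [
    {"turn": [0, 0, 0], "translation": [0, 0, 0], "hand": 0.55},
    {"turn": [0, 0, 0], "translation": [0, 0, 0], "hand": 0.55},
    {"turn": [0, 0, 0], "translation": [0, 0, 0], "hand": 0.55},
    {"turn": [0, 0, 0], "translation": [0, 0, -10], "hand": 0.55},
    {"turn": [0, 0, 0], "translation": [0, 0, -25], "hand": 0.55},
    {"turn": [0, 0, 0], "translation": [0, 0, -37], "hand": 0.55},
    {"turn": [0, 0, -0.114], "translation": [0, 0, 0], "hand": 0.55},
    {"turn": [0, 0, -0.114], "translation": [0, 0, 0], "hand": 0.55},
    {"turn": [0, 0, -0.114], "translation": [0, 0, 0], "hand": 0.55},
    {"turn": [0, 0, -0.114], "translation": [0, 0, 0], "hand": 0.55}
  ]
}}

```text
time_s: 15.92
eef_pos: [653.0, -124.6, 170.9]
ee_rot: [0.001, 0.595, 0.804, 0.0]
force: [-0.6, 0.9, 0.5]
grip_width: 0.548
grip_force: 0.0
```

```bash
python3 d.py 571.3,-387.4,170 571.3,-387.4,68
```

```text
[ 653.  -124.6  170.9] toolx [-0.291  0.957 -0.001] tooly [0.957 0.291 0.001] w 0.548
571.3,-387.4,170 [-227.6 -154.7    1. ] len 275.2
571.3,-387.4,68 [ 1.00e-01 -1.00e-01  1.02e+02] len 102.0
```

{"api": "move_arm", "payload": {
  "moves": [
    {"turn": [0, 0, 0], "translation": [-28.5, -19.3, 0], "hand": 0.5},
    {"turn": [0, 0, 0], "translation": [-28.5, -19.3, 0], "hand": 0.5},
    {"turn": [0, 0, 0], "translation": [-28.5, -19.3, 0], "hand": 0.5},
    {"turn": [0, 0, 0], "translation": [-28.5, -19.3, 0], "hand": 0.5},
    {"turn": [0, 0, 0], "translation": [-28.5, -19.3, 0], "hand": 0.5},
    {"turn": [0, 0, 0], "translation": [-28.5, -19.3, 0], "hand": 0.5},
    {"turn": [0, 0, 0], "translation": [-28.5, -19.3, 0], "hand": 0.5},
    {"turn": [0, 0, 0], "translation": [-28.1, -19.6, 0], "hand": 0.5},
    {"turn": [0, 0, 0], "translation": [0, 0, 0], "hand": 0.5},
    {"turn": [0, 0, 0], "translation": [0, 0, 0], "hand": 0.5}
  ]
}}

```text
time_s: 16.75
eef_pos: [569.0, -388.4, 170.3]
ee_rot: [0.0, 0.599, 0.801, 0.0]
force: [-1.1, -0.4, 0.4]
grip_width: 0.5
grip_force: 0.0
```

```bash
python3 - <<'E'
from h import *
from m import axes
I=[]
for n in("scene","top"):
    k=cam(n); I.append(k["image"]); np.savez(f"{n}5.npz",**k)
    p=cloud(k); ok=k["z_map"]>0; X,Y,Z=np.moveaxis(p,-1,0)
    for x,y in((667,-40),(660,-82),(653,-124.5)):
        q=p[ok&(Z>95)&(Z<115)&(np.hypot(X-x,Y-y)<22)]
        if len(q): print(n,len(q),((q.min(0)+q.max(0))/2).round(1),q.max(0)[2].round(1))
    # heater stop near face & side edges in heater frame about (634,-77.7), yaw -9.4
    a=np.radians(-9.4);dx,dy=X-634.3,Y+77.7; hx=dx*np.cos(a)+dy*np.sin(a); hy=-dx*np.sin(a)+dy*np.cos(a)
    t=ok&(abs(Z-75)<3)
    rows=t&(abs(hx)<75)&(abs(hy)<100); print(n,"hy edges",np.percentile(hy[rows],[.3,99.7]).round(1))
    s=ok&(Z>84)&(Z<91)&(abs(hy)<80)&(abs(hx-83)<15); print("stop",s.sum(),np.percentile(hx[s],[2,50,98]).round(1)); print("stop slope deg",np.degrees(np.polyfit(hy[s],hx[s],1)[0]).round(2) if s.sum()>20 else "")
    cv2.imwrite(f"pics/{n}5.png",k["image"])
t=cv2.resize(I[0][60:310,100:400],(480,400)); b=cv2.resize(I[1][100:300,150:310],(320,400)); cv2.imwrite("pics/p5.png",np.hstack([t,b]))
E
python3 d.py 571.3,-387.4,68
```

```text
scene hy edges [-83.9 -39.3]
[ 569.7 -386.9  170.3] toolx [-0.285  0.958 -0.   ] tooly [0.958 0.285 0.   ] w 0.5
571.3,-387.4,68 [ -0.9   1.4 102.3] len 102.3Traceback (most recent call last):
  File "<stdin>", line 14, in <module>
    return _quantile_unchecked(
        a, q, axis, out, overwrite_input, method, keepdims, weights)
    return _ureduce(a,
                    func=_quantile_ureduce_func,
    ...<5 lines>...
                    overwrite_input=overwrite_input,
                    method=method)
    r = func(a, **kwargs)
    result = _quantile(arr,
                       quantiles=q,
    ...<2 lines>...
                       out=out,
                       weights=wgt)
    slices_having_nans = np.isnan(arr[-1, ...])
                                  ~~~^^^^^^^^^
IndexError: index -1 is out of bounds for axis 0 with size 0
```

The scene camera is blocked by the arm, so I'll use the top view and the first pictures for the heater's edges.

Run:
```python
from h import *
kt=cam("top"); cv2.imwrite("pics/t5.png",cv2.resize(kt["image"][90:300,150:430],None,fx=2.8,fy=2.8,interpolation=2))
for n,k in(("top5",kt),("scene0",dict(np.load("scene0.npz"))),("top0",dict(np.load("top0.npz")))):
    p=cloud(k); ok=k["z_map"]>0; X,Y,Z=np.moveaxis(p,-1,0)
    if n=="top5":
      for x,y in((667,-40),(660,-82),(653,-124.5)):
        q=p[ok&(Z>95)&(Z<115)&(np.hypot(X-x,Y-y)<22)]
        if len(q): print(n,len(q),((q.min(0)+q.max(0))/2).round(1),q.max(0)[2].round(1))
    a=np.radians(-9.4);dx,dy=X-634.3,Y+77.7; hx=dx*np.cos(a)+dy*np.sin(a); hy=-dx*np.sin(a)+dy*np.cos(a)
    rows=ok&(abs(Z-75)<3)&(abs(hx)<75)&(abs(hy)<100)
    L=[];Rr=[];xs=np.arange(-70,71,10)
    for x in xs:
        q=hy[rows&(abs(hx-x)<5)]; L.append(q.max() if len(q) else np.nan);Rr.append(q.min() if len(q) else np.nan)
    print(n,"left",np.nanmedian(L).round(1),"right",np.nanmedian(Rr).round(1),"tilt deg",[np.degrees(np.polyfit(xs,e,1)[0]).round(2) for e in(L,Rr) if not np.isnan(e).any()])
    s=ok&(Z>84)&(Z<91)&(abs(hy)<80)&(abs(hx-83)<15)
    if s.sum()>20: print("stop",s.sum(),np.percentile(hx[s],[2,50,98]).round(1),"deg",np.degrees(np.polyfit(hy[s],hx[s],1)[0]).round(2))
```

```text
top5 118 [667.1 -40.2 100.9] 106.3
top5 111 [659.3 -81.5 100.9] 106.3
top5 122 [ 652.9 -124.6  102.8] 109.9
top5 left 84.5 right -83.2 tilt deg [np.float64(-0.5), np.float64(-0.04)]
stop 184 [77.5 80.7 83.9] deg 0.44
scene0 left 82.5 right -83.4 tilt deg [np.float64(0.35), np.float64(-0.08)]
stop 231 [74.8 77.9 82.5] deg 0.25
top0 left 84.8 right -83.2 tilt deg [np.float64(-0.86), np.float64(0.39)]
stop 194 [77.4 80.1 84. ] deg 0.33
```

View pics/t5.png

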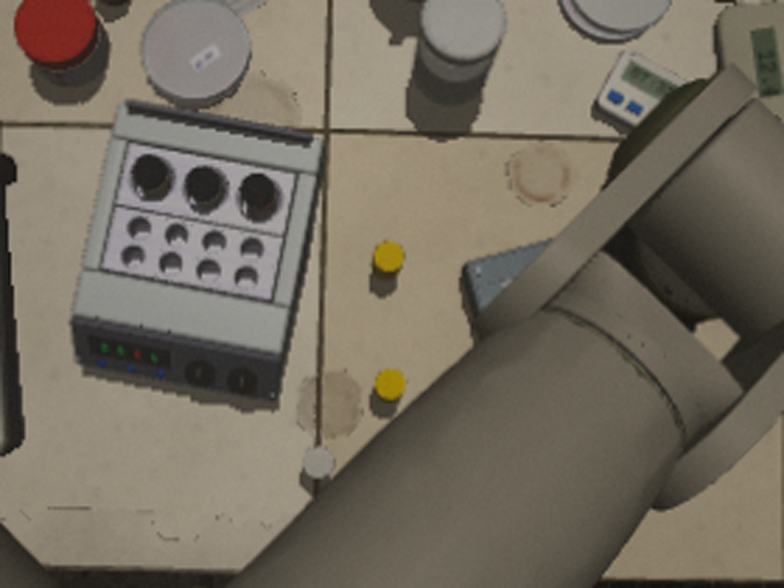

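All three black-capped vials stand in the bores, seen at (152,178), (204,187) and (258,197). The white cap stands at (318,462). I'll grip the cover's handle now.

{"api": "move_arm", "payload": {
  "moves": [
    {"turn": [0, 0, 0], "translation": [-0.5, 1.4, 25], "hand": 0.5},
    {"turn": [0, 0, 0], "translation": [0, 0, 25], "hand": 0.5},
    {"turn": [0, 0, 0], "translation": [0, 0, 25], "hand": 0.5},
    {"turn": [0, 0, 0], "translation": [0, 0, 18], "hand": 0.5},
    {"turn": [0, 0, 0], "translation": [0, 0, 9], "hand": 0.5},
    {"turn": [0, 0, 0], "translation": [0, 0, 0], "hand": 0.5},
    {"turn": [0, 0, 0], "translation": [0, 0, 0], "hand": 0.3},
    {"turn": [0, 0, 0], "translation": [0, 0, 0], "hand": 0},
    {"turn": [0, 0, 0], "translation": [0, 0, 0], "hand": 0},
    {"turn": [0, 0, 0], "translation": [0, 0, 0], "hand": 0}
  ],
  "grip_force": 90
}}

```text
time_s: 17.68
eef_pos: [572.1, -387.2, 69.8]
ee_rot: [0.002, 0.597, 0.802, 0.0]
force: [0.0, 1.7, 7.5]
grip_width: 0.122
grip_force: 89.1
```

{"api": "move_arm", "payload": {
  "moves": [
    {"turn": [0, 0, 0], "translation": [0, 0, 0], "hand": 0},
    {"turn": [0, 0, 0], "translation": [0, 0, 0], "hand": 0},
    {"turn": [0, 0, 0], "translation": [0, 0, 0], "hand": 0}
  ]
}}

```text
time_s: 17.93
eef_pos: [572.0, -387.2, 69.9]
ee_rot: [0.002, 0.597, 0.802, 0.0]
force: [-0.3, 1.2, 7.2]
grip_width: 0.12
grip_force: 89.1
```

{"api": "move_arm", "payload": {
  "moves": [
    {"turn": [0, 0, 0], "translation": [0, 0, -5], "hand": 0},
    {"turn": [0, 0, 0], "translation": [0, 0, -10], "hand": 0},
    {"turn": [0, 0, 0], "translation": [0, 0, -15], "hand": 0},
    {"turn": [0, 0, 0], "translation": [0, 0, -20], "hand": 0},
    {"turn": [0, 0, 0], "translation": [0, 0, -20], "hand": 0},
    {"turn": [0, 0, 0], "translation": [0, 0, -20], "hand": 0},
    {"turn": [0, 0, 0], "translation": [0, 0, -20], "hand": 0},
    {"turn": [0, 0, 0], "translation": [0, 0, -20], "hand": 0},
    {"turn": [0, 0, 0], "translation": [0, 0, -20], "hand": 0},
    {"turn": [0, 0, 0], "translation": [0, 0, -10], "hand": 0}
  ]
}}

```text
time_s: 18.77
eef_pos: [571.4, -387.2, 231.0]
ee_rot: [0.002, 0.598, 0.802, -0.0]
force: [0.3, -0.0, -4.3]
grip_width: 0.123
grip_force: 88.1
```

```bash
python3 d.py 634,-78,230
python3 - <<'E'
from h import *
from m import axes
s=sense(); print(s['force'],s['eef_pos'],s['ee_rot'])
for n in("scene","top"):
    k=cam(n); cv2.imwrite(f"pics/{n}6.png",k["image"])
    p=cloud(k); ok=k["z_map"]>0; X,Y,Z=np.moveaxis(p,-1,0); 
    m=ok&(Z>190)&(Z<212)&(np.hypot(X-572,Y+387)<115); q=p[m]; print(n,m.sum(),np.median(q[:,2]) if len(q) else "",axes(q) if len(q) else "")
    if len(q)>50:
        A=np.c_[q[:,:2]-[572,-387],np.ones(len(q))]
        w=np.ones(len(q),bool)
        for _ in range(5):
            c=np.linalg.lstsq(A[w],q[w,2],rcond=None)[0]; w=abs(A@c-q[:,2])<3
        print("plane",c.round(4),w.sum())
E
```

```text
[ 571.4 -387.2  231. ] toolx [-0.286  0.958 -0.003] tooly [0.958 0.286 0.002] w 0.123
634,-78,230 [278.4 148.4   0.4] len 315.5
[ 0.33048772 -0.00470191 -4.34571252] [ 571.3718967  -387.24901303  230.98532745] [ 1.62537528e-03  5.97559930e-01  8.01822559e-01 -2.68806463e-04]
scene 3956 201.92129005127018 (array([ 569.5, -388.1]), array([138.3, 167.1]), 16.19)
plane [4.000000e-04 9.000000e-04 2.021149e+02] 3341
top 732 203.82281846390663 (array([ 586.2, -388.6]), array([202.7,  74.6]), 73.28)
plane [-5.800000e-03  1.600000e-03  2.038985e+02] 695
```

The cover hangs flat, its plane slope below 0.6°. I'll turn it to the heater's yaw and carry it over.

{"api": "move_arm", "payload": {
  "moves": [
    {"turn": [0, 0, 0.076], "translation": [0, 0, 0], "hand": 0},
    {"turn": [0, 0, 0.076], "translation": [0, 0, 0], "hand": 0},
    {"turn": [0, 0, 0.076], "translation": [0, 0, 0], "hand": 0},
    {"turn": [0, 0, 0.076], "translation": [0, 0, 0], "hand": 0},
    {"turn": [0, 0, 0.076], "translation": [0, 0, 0], "hand": 0},
    {"turn": [0, 0, 0.076], "translation": [0, 0, 0], "hand": 0},
    {"turn": [0, 0, 0], "translation": [15, 2, 0], "hand": 0},
    {"turn": [0, 0, 0], "translation": [25, 2, 0], "hand": 0},
    {"turn": [0, 0, 0], "translation": [25, 3, 0], "hand": 0},
    {"turn": [0, 0, 0], "translation": [25, 3, 0], "hand": 0}
  ]
}}

```text
time_s: 19.7
eef_pos: [595.8, -298.1, 226.3]
ee_rot: [-0.001, 0.763, 0.646, -0.0]
force: [0.0, -0.1, -4.9]
grip_width: 0.123
grip_force: 88.0
```

{"api": "move_arm", "payload": {
  "moves": [
    {"turn": [0, 0, 0], "translation": [25, 2, 0], "hand": 0},
    {"turn": [0, 0, 0], "translation": [25, 2, 0], "hand": 0},
    {"turn": [0, 0, 0], "translation": [25, 2, 0], "hand": 0},
    {"turn": [0, 0, 0], "translation": [25, 2, 0], "hand": 0},
    {"turn": [0, 0, 0], "translation": [25, 2, 0], "hand": 0},
    {"turn": [0, 0, 0], "translation": [25, 2, 0], "hand": 0},
    {"turn": [0, 0, 0], "translation": [25, 2, 0], "hand": 0},
    {"turn": [0, 0, 0], "translation": [25, 2, 0], "hand": 0},
    {"turn": [0, 0, 0], "translation": [15, 2, 0], "hand": 0},
    {"turn": [0, 0, 0], "translation": [0, 0, 0], "hand": 0}
  ]
}}

```text
time_s: 20.53
eef_pos: [649.5, -87.3, 226.8]
ee_rot: [-0.001, 0.762, 0.648, -0.0]
force: [-0.4, -0.8, -5.0]
grip_width: 0.122
grip_force: 88.0
```

```bash
python3 d.py 654,-81,231 634.3,-77.7,231
python3 - <<'E'
from h import *
from m import axes
s=sense(); print(s['joints'].round(2))
for n in("scene","top"):
    k=cam(n); cv2.imwrite(f"pics/{n}7.png",k["image"])
    p=cloud(k); ok=k["z_map"]>0; X,Y,Z=np.moveaxis(p,-1,0); 
    m=ok&(Z>195)&(Z<210)&(np.hypot(X-654,Y+81)<115); q=p[m]; print(n,m.sum(),np.median(q[:,2]) if len(q) else "",axes(q) if len(q) else "")
E
```

```text
[649.5 -87.3 226.8] toolx [0.161 0.987 0.001] tooly [ 0.987 -0.161 -0.002] w 0.122
654,-81,231 [ 6.9  3.4 -4.2] len 8.8
634.3,-77.7,231 [  0.1 -20.    0. ] len 20.0
[-0.31  0.63  1.08  0.    1.43 -0.15]
scene 4077 198.23460460318282 (array([647.5, -88.5]), array([164.9, 139.7]), 80.45)
top 2577 198.4490967551817 (array([649.2, -89.8]), array([163.7, 137.6]), 80.77)
```

{"api": "move_arm", "payload": {
  "moves": [
    {"turn": [0, 0, 0], "translation": [4.5, 2, 0], "hand": 0},
    {"turn": [0, 0, 0], "translation": [4, 2, 0], "hand": 0},
    {"turn": [0.052, 0, 0], "translation": [0, 0, 0], "hand": 0},
    {"turn": [0.052, 0, 0], "translation": [0, 0, 0], "hand": 0},
    {"turn": [0.052, 0, 0], "translation": [0, 0, 0], "hand": 0},
    {"turn": [0.052, 0, 0], "translation": [0, 0, 0], "hand": 0},
    {"turn": [0.054, 0, 0], "translation": [0, 0, 0], "hand": 0},
    {"turn": [0, 0, 0], "translation": [0, 0, 0], "hand": 0},
    {"turn": [0, 0, 0], "translation": [0, 0, 0], "hand": 0}
  ]
}}

```text
time_s: 21.38
eef_pos: [655.0, -83.5, 227.0]
ee_rot: [-0.099, 0.757, 0.64, -0.084]
force: [-1.2, -0.2, -4.6]
grip_width: 0.123
grip_force: 88.3
```

```bash
cat > cov.py <<'E'
# cover's top plane and far rim, in heater frame, by the cameras
from h import *
s=sense(); p0=np.array(s['eef_pos']); O=np.array([634.3,-77.7,0]); a=np.radians(-9.5)
E=np.array([[np.cos(a),np.sin(a),0],[-np.sin(a),np.cos(a),0],[0,0,1]])
print("tcp heater",(E@(p0-O)).round(1),"force",s['force'].round(1),"tq",s['wrist_torque'].round(2),"rot",s['ee_rot'].round(3),"t",s['time_s'])
for n in("scene","top"):
    k=cam(n); cv2.imwrite(f"pics/{n}_{s['time_s']:.1f}.png",k["image"]); p=(cloud(k)-O)@E.T; ok=k["z_map"]>0
    q=p[ok&(abs(p[...,0]-10)<95)&(abs(p[...,1])<95)&(p[...,2]>112)&(p[...,2]<p0[2]-5)]
    rng=np.random.default_rng(0); best=None
    for _ in range(300):
        t=q[rng.choice(len(q),3,0)]; nn=np.cross(t[1]-t[0],t[2]-t[0]); L=np.linalg.norm(nn)
        if L<500: continue
        nn/=L; w=abs((q-t[0])@nn)<1.5
        if abs(nn[2])>.8 and(best is None or w.sum()>best.sum()): best=w
    t=q[best]; c=t.mean(0); nn=np.linalg.svd(t-c,full_matrices=False)[2][2]; nn*=np.sign(nn[2])
    lo,hi=np.percentile(t,[.5,99.5],axis=0)
    r=cv2.minAreaRect(t[:,:2].astype(np.float32))
    print(n,best.sum(),"pitch",np.degrees(np.arctan2(nn[0],nn[2])).round(2),"roll",np.degrees(np.arctan2(nn[1],nn[2])).round(2),"x",lo[0].round(1),hi[0].round(1),"y",lo[1].round(1),hi[1].round(1),"z",lo[2].round(1),hi[2].round(1),"rect",np.round(r[0],1),np.round(r[1],1),round(r[2],1))
E
python3 cov.py; ls pics
```

```text
tcp heater [ 21.4  -2.3 227. ] force [-1.2 -0.2 -4.6] tq [-0.07 -0.33 -0.03] rot [-0.099  0.757  0.64  -0.084] t 21.3833
scene 2370 pitch 15.45 roll 0.05 x -54.1 59.4 y -84.7 77.1 z 186.6 217.7 rect [ 5.1 -4. ] [123.8 163.7] 0.0
top 2207 pitch 14.67 roll 0.05 x -52.3 78.9 y -84.2 28.0 z 182.5 217.6 rect [ 13.5 -27.6] [114.2 133. ] 89.9
c0.png
p2.png
p3.png
s2.png
s3.png
scene0.png
scene1.png
scene4.png
scene6.png
scene7.png
scene_21.4.png
t5.png
top0.png
top1.png
top4.png
top6.png
top7.png
top_21.4.png
```

{"api": "move_arm", "payload": {
  "moves": [
    {"turn": [0, 0, 0], "translation": [1, 3, 11.2], "hand": 0},
    {"turn": [0, 0, 0], "translation": [1, 3, 11.2], "hand": 0},
    {"turn": [0, 0, 0], "translation": [1, 3, 11.2], "hand": 0},
    {"turn": [0, 0, 0], "translation": [0, 3, 11.2], "hand": 0},
    {"turn": [0, 0, 0], "translation": [0, 3, 11.2], "hand": 0},
    {"turn": [0, 0, 0], "translation": [0, 0, 0], "hand": 0},
    {"turn": [0, 0, 0], "translation": [0, 0, 0], "hand": 0},
    {"turn": [0, 0, 0], "translation": [0, 0, 0], "hand": 0}
  ]
}}

```text
time_s: 22.15
eef_pos: [655.3, -80.2, 170.4]
ee_rot: [-0.099, 0.757, 0.641, -0.084]
force: [-0.5, -0.5, -4.1]
grip_width: 0.123
grip_force: 88.3
```

```bash
python3 cov.py; mv pics/scene_22*.png pics/v1.png
```

```text
tcp heater [ 21.1   1.  170.4] force [-0.5 -0.5 -4.1] tq [-0.08 -0.32 -0.01] rot [-0.099  0.757  0.641 -0.084] t 22.15
scene 2545 pitch 15.05 roll -0.3 x -54.3 69.1 y -81.3 80.6 z 128.7 161.0 rect [11.2 -0.5] [163.8 132.5] 89.6
top 1837 pitch 14.65 roll 0.16 x -52.2 78.3 y -80.8 31.2 z 125.6 161.1 rect [ 13.3 -24.6] [113.9 132.5] 89.7
```

View pics/v1.png

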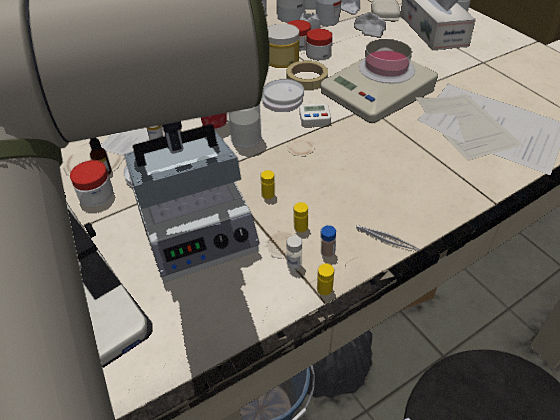

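The cover is centred, tilted 15° with its near side up, and its far edge is about 10 mm over the top. I'll feel down for contact.

{"api": "move_arm", "payload": {
  "moves": [
    {"turn": [0, 0, 0], "translation": [0, 0.8, 2.9], "hand": 0},
    {"turn": [0, 0, 0], "translation": [0, 0.8, 2.9], "hand": 0},
    {"turn": [0, 0, 0], "translation": [0, 0.5, 1.9], "hand": 0},
    {"turn": [0, 0, 0], "translation": [0, 0, 0], "hand": 0},
    {"turn": [0, 0, 0], "translation": [0, 0, 0], "hand": 0}
  ]
}}

```text
time_s: 22.67
eef_pos: [655.0, -80.1, 161.7]
ee_rot: [-0.1, 0.757, 0.64, -0.084]
force: [-0.1, 0.2, -4.4]
grip_width: 0.123
grip_force: 88.4
```

{"api": "move_arm", "payload": {
  "moves": [
    {"turn": [0, 0, 0], "translation": [0, 0.3, 1], "hand": 0},
    {"turn": [0, 0, 0], "translation": [0, 0, 0], "hand": 0},
    {"turn": [0, 0, 0], "translation": [0, 0, 0], "hand": 0}
  ]
}}

```text
time_s: 22.92
eef_pos: [655.1, -80.1, 160.8]
ee_rot: [-0.1, 0.757, 0.641, -0.084]
force: [-0.7, -0.4, -4.8]
grip_width: 0.124
grip_force: 88.4
```

```bash
python3 cov.py
```

```text
tcp heater [ 20.9   1.1 160.8] force [-0.7 -0.4 -4.8] tq [-0.04 -0.39  0.04] rot [-0.1    0.757  0.641 -0.084] t 22.9167
scene 2482 pitch 14.9 roll -0.41 x -54.6 69.9 y -81.2 80.8 z 118.7 151.3 rect [10.3 -0.3] [164.4 131.6] 89.2
top 1744 pitch 14.99 roll 0.15 x -52.3 77.9 y -80.7 31.1 z 115.9 151.6 rect [ 12.9 -24.2] [114.5 132.5] 89.6
```

{"api": "move_arm", "payload": {
  "moves": [
    {"turn": [0, 0, 0], "translation": [0, 0.3, 1], "hand": 0},
    {"turn": [0, 0, 0], "translation": [0, 0, 0], "hand": 0},
    {"turn": [0, 0, 0], "translation": [0, 0, 0], "hand": 0}
  ]
}}

```text
time_s: 23.27
eef_pos: [655.2, -80.1, 160.0]
ee_rot: [-0.1, 0.757, 0.641, -0.084]
force: [-0.9, 1.3, -1.4]
grip_width: 0.122
grip_force: 88.6
```

{"api": "move_arm", "payload": {
  "moves": [
    {"turn": [0, 0, 0], "translation": [0, 0.3, 1], "hand": 0},
    {"turn": [0, 0, 0], "translation": [0, 0, 0], "hand": 0},
    {"turn": [0, 0, 0], "translation": [0, 0, 0], "hand": 0}
  ]
}}

```text
time_s: 23.52
eef_pos: [655.1, -80.0, 159.8]
ee_rot: [-0.1, 0.757, 0.641, -0.084]
force: [-5.1, 2.7, 5.1]
grip_width: 0.12
grip_force: 89.5
```

Contact: the far edge rests on the top with the near side 35 mm up. I'll pivot about that edge.

{"api": "move_arm", "payload": {
  "moves": [
    {"turn": [-0.0262, 0, 0], "translation": [0, -1.8, 1.7], "hand": 0},
    {"turn": [-0.0262, 0, 0], "translation": [0, -1.8, 1.7], "hand": 0},
    {"turn": [-0.0262, 0, 0], "translation": [0, -1.8, 1.8], "hand": 0},
    {"turn": [0, 0, 0], "translation": [0, 0, 0], "hand": 0}
  ]
}}

```text
time_s: 23.85
eef_pos: [648.4, -78.9, 155.7]
ee_rot: [-0.069, 0.76, 0.643, -0.059]
force: [-2.1, 1.6, 3.0]
grip_width: 0.126
grip_force: 89.3
```

```bash
python3 cov.py
```

```text
tcp heater [ 14.1   1.2 155.7] force [-2.1  1.6  3. ] tq [ 0.19  0.21 -0.06] rot [-0.069  0.76   0.643 -0.059] t 23.85
scene 2727 pitch 10.2 roll -0.25 x -60.2 65.5 y -81.2 81.0 z 117.7 140.1 rect [5.8 0.2] [164.6 136.1] 89.1
top 1595 pitch 10.05 roll 0.01 x -58.3 75.2 y -80.9 32.5 z 115.5 140.6 rect [  8.7 -23.5] [116.6 135.1] 89.5
```

{"api": "move_arm", "payload": {
  "moves": [
    {"turn": [-0.0262, 0, 0], "translation": [0, -1.8, 1.8], "hand": 0},
    {"turn": [-0.0262, 0, 0], "translation": [0, -1.8, 1.8], "hand": 0},
    {"turn": [-0.0262, 0, 0], "translation": [0, -1.8, 1.8], "hand": 0},
    {"turn": [-0.0262, 0, 0], "translation": [0, -1.8, 1.8], "hand": 0},
    {"turn": [-0.0262, 0, 0], "translation": [0, -1.8, 1.8], "hand": 0},
    {"turn": [0, 0, 0], "translation": [0, 0, 0], "hand": 0},
    {"turn": [0, 0, 0], "translation": [0, 0, 0], "hand": 0}
  ]
}}

```text
time_s: 24.53
eef_pos: [638.6, -77.2, 147.9]
ee_rot: [-0.02, 0.763, 0.646, -0.017]
force: [-6.5, 2.5, 7.6]
grip_width: 0.122
grip_force: 90.0
```

```bash
python3 cov.py
```

```text
tcp heater [  4.2   1.2 147.9] force [-6.5  2.5  7.6] tq [ 0.33  1.   -0.05] rot [-0.02   0.763  0.646 -0.017] t 24.5333
scene 3133 pitch 2.62 roll -0.18 x -67.4 68.6 y -81.4 80.9 z 115.6 123.7 rect [ 0.9 -0.7] [164.8 139.4] 89.9
top 1428 pitch 2.56 roll 0.12 x -65.2 69.5 y -80.8 78.4 z 115.6 123.5 rect [ 1.8 -0. ] [135.8 163. ] 0.5
```

{"api": "move_arm", "payload": {
  "moves": [
    {"turn": [-0.017, 0, 0], "translation": [0, -1.2, 1.1], "hand": 0},
    {"turn": [-0.017, 0, 0], "translation": [0, -1.2, 1.1], "hand": 0},
    {"turn": [-0.014, 0, 0], "translation": [0, -1, 0.9], "hand": 0},
    {"turn": [0, 0, 0], "translation": [0, 0, 0], "hand": 0},
    {"turn": [0, 0, 0], "translation": [0, 0, 0], "hand": 0}
  ]
}}

```text
time_s: 25.05
eef_pos: [635.7, -76.8, 144.9]
ee_rot: [-0.001, 0.763, 0.646, -0.001]
force: [-3.7, 2.3, 7.2]
grip_width: 0.121
grip_force: 90.0
```

```bash
python3 cov.py
```

```text
tcp heater [  1.3   1.1 144.9] force [-3.7  2.3  7.2] tq [ 0.24  0.35 -0.03] rot [-0.001  0.763  0.646 -0.001] t 25.05
scene 3326 pitch -0.3 roll -0.11 x -69.1 66.9 y -81.2 80.8 z 114.4 117.8 rect [-1.1 -0.5] [165.1 139.6] 89.8
top 1351 pitch -0.11 roll 0.11 x -66.8 68.1 y -80.8 79.8 z 115.1 118.3 rect [0.7 0.3] [163.5 135.9] 90.0
```

The cover lies flat and centred. I'll release it and rise.

{"api": "move_arm", "payload": {
  "moves": [
    {"turn": [0, 0, 0], "translation": [0, 0, 0], "hand": 0.15},
    {"turn": [0, 0, 0], "translation": [0, 0, 0], "hand": 0.3},
    {"turn": [0, 0, 0], "translation": [0, 0, 0], "hand": 0.45},
    {"turn": [0, 0, 0], "translation": [0, 0, 0], "hand": 0.45},
    {"turn": [0, 0, 0], "translation": [0, 0, 0], "hand": 0.45},
    {"turn": [0, 0, 0], "translation": [0, 0, -10], "hand": 0.45},
    {"turn": [0, 0, 0], "translation": [0, 0, -25], "hand": 0.45},
    {"turn": [0, 0, 0], "translation": [0, 0, -35], "hand": 0.45},
    {"turn": [0, 0, 0], "translation": [-20, -25, -20], "hand": 0.45},
    {"turn": [0, 0, 0], "translation": [-20, -30, -10], "hand": 0.45}
  ],
  "grip_force": 20
}}

```text
time_s: 25.98
eef_pos: [575.7, -107.5, 248.0]
ee_rot: [0.001, 0.763, 0.647, -0.0]
force: [-0.7, -0.8, -0.0]
grip_width: 0.449
grip_force: 0.0
```

{"api": "move_arm", "payload": {
  "moves": [
    {"turn": [0, 0, 0], "translation": [-30, -20, -5], "hand": 0.45},
    {"turn": [0, 0, 0], "translation": [-30, -20, 0], "hand": 0.45},
    {"turn": [0, 0, 0], "translation": [-30, -20, 0], "hand": 0.45},
    {"turn": [0, 0, 0], "translation": [-30, -20, 0], "hand": 0.45},
    {"turn": [0, 0, 0], "translation": [-30, -20, 0], "hand": 0.45},
    {"turn": [0, 0, 0], "translation": [-30, -20, 0], "hand": 0.45},
    {"turn": [0, 0, 0], "translation": [0, 0, 0], "hand": 0.45},
    {"turn": [0, 0, 0], "translation": [0, 0, 0], "hand": 0.45}
  ]
}}

```text
time_s: 26.65
eef_pos: [426.1, -266.1, 250.9]
ee_rot: [-0.001, 0.764, 0.645, -0.001]
force: [0.8, 0.4, -0.6]
grip_width: 0.447
grip_force: 0.0
```

```bash
python3 cov.py; mv pics/top_2[67]*.png pics/v2.png
```

```text
tcp heater [-174.2 -220.2  250.9] force [ 0.8  0.4 -0.6] tq [0.02 0.   0.02] rot [-0.001  0.764  0.645 -0.001] t 26.65
scene 2728 pitch -0.16 roll 0.22 x -69.0 66.6 y -81.1 51.7 z 114.3 117.6 rect [ -1.  -13.6] [137.4 140.2] 89.4
top 3033 pitch 0.27 roll -0.39 x -66.6 68.9 y -80.7 80.7 z 114.7 118.8 rect [1.1 0.2] [163.3 137.2] 89.9
```

View pics/v2.png

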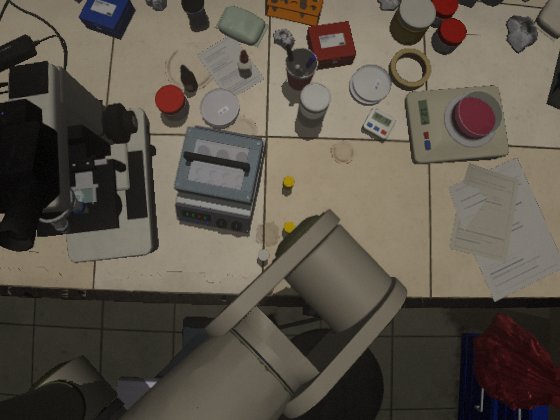

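The cover lies flat and square on the heater, around (220,160), with the vials visible through its window. The white cap stands at (263,255). The blue vial is hidden by the arm but was standing in the last scene view, and nothing has been near it since.

```bash
python3 -c "
from rig import finish_job
print(finish_job())"
```

```text
the job is handed in; nothing more can be done
None
```

The three black-capped vials are in the wide bores, and the cover was set down far edge first and pivoted flat. It measures centred to within about 1 mm, and the job is handed in at about 27 s; the white-capped vial was seen standing at the end, the blue-capped one last seen standing before the pivot.

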